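Check the fallen bottle and shelve the row

ROBOT

A 7-joint arm with a two-finger parallel gripper is mounted at the origin on the work surface. World frame = base frame: x ahead of the robot, y to its left, z up, the work surface at z = 0. Lengths are in m, angles in rad, forces in N, time in s.
With the tool pointing down it reaches from about 0.4 to 0.875 m from the base axis. Payload 19.3 kg.
Tool frame: the origin (TCP) lies between the finger pads; the fingertips stand 17 mm ahead of it and the grasp point (between the pads) lies 2 mm behind it; z points along the fingers, y is the line along which they close (so a half turn about z gives the same grasp; the last joint's range is limited). The gripper opens to 85 mm and grips with 20 to 120 N. Pads are 22 mm wide; open, the fingers measure 114 mm over their backs; the gripper's body (76 mm by 85 mm) begins 54 mm behind the grasp point. The pads swing forward as they close: fully open they stand 13 mm farther back than shut.
Start: joints at [-1.394, 0.521, -0.036, 1.599, 0.021, 1.021, -0.113], TCP at [0.153, 0.606, 0.248] pointing down, gripper open.
Joint ranges: [-2.91, 2.91], [-0.3, 2.13], [-1.5, 1.42], [0.17, 2.43], [-1.26, 4.41], [0.16, 1.93], [-2.52, 2.52]. Speed limits (rad/s): [1.89, 1.89, 2.39, 2.39, 3.01, 3.01, 3.01].

INTERFACE

Orientations are given as [roll, pitch, yaw] about the fixed x, y, z axes, in that order (R = Rz(yaw) Ry(pitch) Rx(roll)).
In Python, from workcell import bot gives the robot as it stands.
- The arm moves only by the shell command python3 -m inch 'ROWS' [FORCE]. ROWS is JSON, a list of rows, each a list of 7 numbers: the shift along the tool's x, y, z in units of 200 mm (1.0 is 200 mm), then the turn, a rotation vector about the tool's x, y, z in units of 90 degrees (1.0 is 90 degrees), then the opening, from 0 (shut) to 1 (fully open). In form: [[x, y, z, rx, ry, rz, grip], ...]. A call has 1 to 20 rows; each row is the pose to reach, as a shift and turn from the pose commanded when the call began, along the tool's axes at that moment; what a row does not reach only later rows make up. A row lasts 1/8 s, in which the tool goes at most 62.5 mm and 10.7 degrees, less where a joint would pass 70% of its speed; a pose out of reach is approached as far as the arm can. A call with a number of a shift or a turn outside -1 to 1 is refused whole. A call with a gripper value outside its range is refused whole. The fingers move at their own pace and stop on an object; FORCE is the grip in N (left out, the last holds). Time passes only in rows, so rows that repeat a pose let the fingers close. It gives the time, the measured TCP pose, the force, the opening and the grip force at its end, in the units of the state.
- bot.observe(): the state, without advancing time (a new reading comes with each control period).
- bot.grab_frame(name): name is "scene" or "top"; returns a dict with "img" (400x640x3 uint8, red, green, blue), "z_map" (400x640 float32, m along the optical axis (not along the pixel's ray), 0 where there is no reading), "vfov" (degrees; the focal length in pixels is half the picture's height over the tangent of half this angle, whatever the lens; pixels are square), "cx", "cy" (the principal point, pixels), "rvec" (rotation vector, rad) and "tvec" (3), from world to camera coordinates, as OpenCV has them. Camera axes: x right, y down, z forward; pixel columns grow to the right and rows downward; lengths in m; the calibration is good to about 2 mm. A picture is of the moment at which its call begins.
- bot.job_done(): hands the job in; it is judged then, once.
The state is a dict: "clock": time; "qpos": joint angles; "qd": joint speeds; "joint_efforts": joint torques, N m; "position": TCP position; "tool_rot": TCP orientation; "force": force on the tool from outside, world axes, zero at the start; "moment": the same for the moment, N m; "grip_width": finger opening in m; "finger_force": force on a finger pad.
Only numpy, scipy, OpenCV 4.12 (cv2) and the standard library are available. Lean on these libraries where they do the work, as an engineer would, in place of code of your own. Each camera call takes 0.05 s, during which the arm holds its last target. There are 200 camera calls.

TASK

The tall square bottle has fallen over: stand it upright on the pan of the balance and let go for about a second so that it can be weighed. Then shelve the three square bottles standing in one straight row along the middle of the shelf's front lane, in order of height with the tallest against the end cheek, side by side with gaps of less than 10 mm and square to the shelf. Set every bottle down gently, knock nothing over and leave the round bottles and the beaker where they are.

Things in the scene. Friction and masses are not known exactly. Their poses are not given: they have to be found in the camera images.
- tall_bottle: square bottle, 60 x 60 mm, 150 mm high overall: straight body 110 mm high, 6 mm shoulder, neck 26 mm across, round cap 34 mm across, its topmost 24 mm. Origin at the centre of its underside, z towards the cap, x and y square to its side faces. Starts lying on a side face (axis 30 mm up), cap to the robot's left within 25 degrees; 0.25 to 0.45 kg, balanced about 58 mm from its underside
- middle_bottle: square bottle, 54 x 54 mm, 124 mm high overall: straight body 84 mm high, 6 mm shoulder, neck 26 mm across, round cap 34 mm across, its topmost 24 mm. Origin at the centre of its underside, z towards the cap, x and y square to its side faces. Starts standing on the bench, in any of four spots shared with the short bottle, a round one and the beaker; 0.2 to 0.35 kg
- short_bottle: square bottle, 48 x 48 mm, 98 mm high overall: straight body 58 mm high, 6 mm shoulder, neck 26 mm across, round cap 34 mm across, its topmost 24 mm. Origin at the centre of its underside, z towards the cap, x and y square to its side faces. Starts standing on the bench like the middle one; 0.14 to 0.24 kg
- shelf: low white bench shelf, fixed, 190 mm deep (x) and 250 mm long (y), board top 45 mm above the bench; origin on the bench under its centre, x away from the robot across the shelf, y along it. Aluminium lips 12 mm high part it into a front lane and a back lane, where three round bottles stand. A cheek plate (10 mm thick, its top 95 mm above the bench) closes the +y end; the -y end is open
- lane_end (a point): on the board, in the middle of the front lane's width, at the inner face of the end cheek (shelf x = -46, y = +125 mm); axes as the shelf's, so the lane's middle line runs from here along -y. The lane is 86 mm wide between front lip and middle rail; the round bottles' axes are about 93 mm from its middle line
- balance: white top-pan balance, fixed, housing 200 x 160 x 40 mm; origin under the housing's centre on the bench, axes square to it, display at its -x end
- pan (a point): centre of the balance's steel pan, on its top face 52 mm above the bench; the pan is 126 mm (x of the balance) by 140 mm (y)
- serum: round serum bottle, 50 mm diameter, 104 mm high, round 30 mm cap (bystander, loose); origin at the centre of its underside; stands among the square bottles
- beaker: open glass beaker, 60 mm across, 85 mm high (bystander, loose); origin at the centre of its underside
- back_serum0: round serum bottle, 50 mm diameter, 104 mm high, round 30 mm cap (bystander, loose); origin at the centre of its underside; stands on the shelf behind the rail
- back_serum1: round serum bottle, 50 mm diameter, 104 mm high, round 30 mm cap (bystander, loose); origin at the centre of its underside; stands on the shelf behind the rail
- back_serum2: round serum bottle, 50 mm diameter, 104 mm high, round 30 mm cap (bystander, loose); origin at the centre of its underside; stands on the shelf behind the rail
- wash_bottle: white wash bottle, fixed, 68 mm across, 200 mm high, standing between balance and shelf; origin at the centre of its underside
There are look-alikes about, which are no part of the job. What is shaped like the tall_bottle but turquoise is not meant. What is shaped like the middle_bottle but green is not meant.

How it is judged:
By the outcome, as a careful person would: the job done as asked, in the order asked, and still so for the second after the job is handed in, with the robot touching nothing.
It also fails if it takes over 72 s, if anything falls off the work surface, if the arm or the gripper's body presses on something with over 40 N, if the wrist force passes 120 N, or if a joint passes its speed limit or range.

## Working session

There is one attempt and no reset: what is moved stays moved. The work goes in short steps, Python scripts to look and compute and a shell command to move; the robot and the scene stay as the last step left them, time stands still between calls to the robot, and variables do not carry over. Pictures are saved under pics/ and viewed, at most 10 in all, crops included, and the job is handed in when it is done.

```bash
ls; mkdir -p pics; cat > h.py <<'E'
import numpy as np, cv2
from workcell import bot
from scipy.spatial.transform import Rotation as R
def cam(n):
    f=bot.grab_frame(n); f['f']=200/np.tan(np.radians(f['vfov'])/2)
    f['Rm']=cv2.Rodrigues(np.array(f['rvec'],float))[0]; f['t']=np.array(f['tvec'],float).ravel(); return f
def cloud(f):
    z=f['z_map']; v,u=np.mgrid[:400,:640]
    p=np.stack([(u-f['cx'])/f['f']*z,(v-f['cy'])/f['f']*z,z],-1)
    w=(p-f['t'])@f['Rm']; w[z==0]=np.nan; return w
def save(f,n,crop=None,s=1):
    im=f['img'][...,::-1]
    if crop: im=im[crop[1]:crop[3],crop[0]:crop[2]]
    cv2.imwrite('pics/'+n+'.png',cv2.resize(im,None,fx=s,fy=s,interpolation=cv2.INTER_CUBIC))
E
python3 - <<'E'
from h import *
for n in('scene','top'):
    f=cam(n); save(f,n,None,1.25); w=cloud(f); np.savez(''+n+'0.npz',**{k:f[k] for k in('img','z_map','cx','cy','f','Rm','t')})
    print(n,f['vfov'],f['cx'],f['cy'],-f['Rm'].T@f['t'],f['Rm'].round(3).tolist())
s=bot.observe(); print(s)
E
```

```text
pics
scene 44.43168332469219 315.2116922584365 201.33066349715259 [1.16251062 0.26916961 1.21842069] [[-0.352, 0.936, 0.001], [0.808, 0.304, -0.504], [-0.472, -0.177, -0.864]]
top 48.88029303576889 318.5201785898529 194.29620248120048 [0.32486923 0.05864319 1.16055483] [[-0.041, -0.999, 0.001], [-0.978, 0.04, -0.207], [0.207, -0.01, -0.978]]
{'clock': 0.1, 'qpos': array([-1.39421138,  0.52196703, -0.0363354 ,  1.59994   ,  0.02120794,
        1.02107338, -0.11281404]), 'qd': array([-4.57615632e-04, -1.69756902e-03,  8.20097537e-06, -9.02506018e-04,
        6.80379791e-04,  1.47104765e-03, -1.66253673e-03]), 'joint_efforts': array([ 4.03685728e-03, -9.28481984e+01,  1.98429778e+00, -3.70526075e+01,
        1.82407483e-02,  5.22593851e-03, -1.17629239e-05]), 'position': array([0.15264105, 0.60579175, 0.24777926]), 'tool_rot': array([-3.14059268e+00,  7.15692328e-05,  2.89479358e+00]), 'force': array([-0.51332336, -0.37222091, -0.26733529]), 'moment': array([ 0.05096287, -0.06242428,  0.03312909]), 'finger_force': 0.0, 'grip_width': 0.08585845280589947}
```

View pics/scene.png

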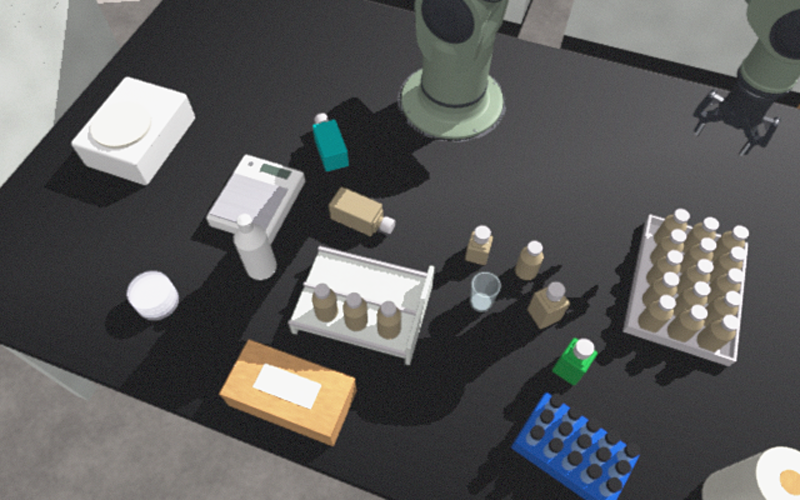

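View pics/top.png

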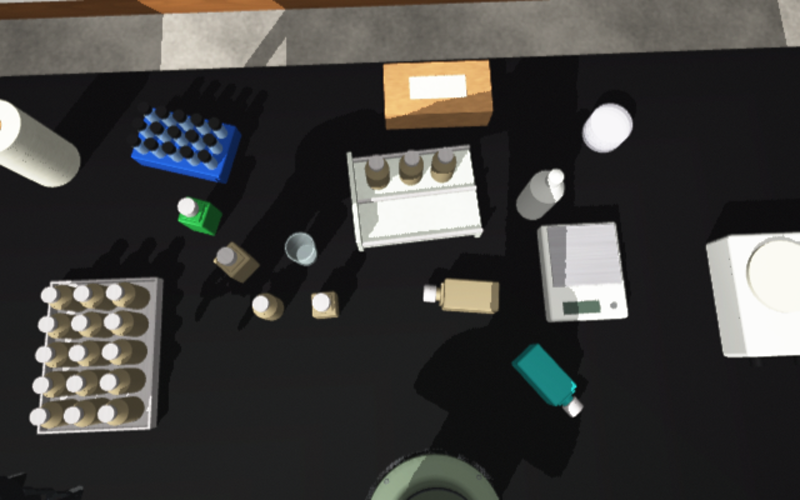

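The top view (800-px picture) shows these candidates:
- Tall bottle: amber, lying at (465,295), cap at (430,294), to the left. The turquoise one at (548,376) is the look-alike.
- Middle bottle: amber and square at (236,262). The green one at (200,214) is the look-alike.
- Short bottle: square at (325,305). The object at (267,305) is round, so it is the serum.
- Others: beaker (300,249), shelf (415,195), balance (583,272), wash bottle (540,195).

Next I'll measure from both views and take one confirming crop.

```bash
cat > meas.py <<'E'
from h import *
def rect(w,xy,r,z0,z1):
    m=(np.hypot(w[...,0]-xy[0],w[...,1]-xy[1])<r)&(w[...,2]>z0)&(w[...,2]<z1)
    p=w[m]
    if len(p)<8: return None
    c,s,a=cv2.minAreaRect((p[:,:2]*1000).astype(np.float32))
    return len(p),np.round(c,1),np.round(s,1),round(a,1),'z med %.1f max %.1f'%(np.median(p[:,2])*1e3,p[:,2].max()*1e3)
E
python3 - <<'E'
from meas import *
W={}
for n in('scene','top'):
    f=dict(np.load(n+'0.npz')); W[n]=cloud(f)
t=W['top']
pt={k:t[int(v/1.25),int(u/1.25)] for k,(u,v) in dict(tallbody=(470,296),tallcap=(430,294),mid=(228,256),short=(325,298),serum=(265,300),beaker=(300,245),shelf=(420,215),pan=(585,255),green=(187,206),cheektop=(357,205),wash=(556,178),turq=(548,376)).items()}
for k,v in pt.items(): print(k,v.round(4))
for n in W:
    w=W[n]; print('==',n)
    print('tall top face',rect(w,pt['tallbody'],.085,.052,.08))
    print('tall cap',rect(w,pt['tallcap'],.03,.036,.08))
    for k,zs in dict(mid=[(.114,.14),(.078,.095),(.02,.08)],short=[(.088,.11),(.052,.068),(.015,.05)],serum=[(.094,.12),(.02,.07)],beaker=[(.07,.1),(.01,.09)],green=[(.11,.14)]).items():
        for a,b in zs: print(k,a,b,rect(w,pt[k],.05,a,b))
    print('pan',rect(w,pt['pan'],.12,.0475,.06)); print('housing',rect(w,pt['pan'],.17,.03,.06))
    print('board',rect(w,pt['shelf'],.16,.04,.05)); print('cheek',rect(w,pt['cheektop'],.15,.088,.1)); 
    print('wash',rect(w,pt['wash'],.06,.1,.25))
f=dict(np.load('top0.npz')); 
a=f['img'][...,::-1]; 
im=np.vstack([cv2.resize(a[170:290,160:320],(800,600))[:600]])
im=np.hstack([cv2.resize(a[180:270,165:285],(400,300),interpolation=2),cv2.resize(a[200:260,325:405],(400,300),interpolation=2)])
im2=np.hstack([cv2.resize(a[110:206,270:398],(400,300),interpolation=2),cv2.resize(a[150:270,410:570],(400,300),interpolation=2)])
cv2.imwrite('pics/crop1.png',np.vstack([im,im2]))
E
```

```text
tallbody [ 0.4448 -0.0919  0.0605]
tallcap [ 0.4522 -0.0128  0.0464]
mid [0.5331 0.3752 0.1266]
short [0.4475 0.1939 0.0972]
serum [0.447  0.3088 0.1012]
beaker [0.5709 0.2558 0.0154]
shelf [ 0.6186 -0.0008  0.0444]
pan [ 0.5177 -0.3337  0.054 ]
green [0.6372 0.4596 0.1217]
cheektop [0.632  0.129  0.0923]
wash [ 0.6386 -0.2433  0.1994]
turq [ 0.283  -0.2314  0.0625]
== scene
tall top face (696, array([444.2, -94. ]), array([115.7,  63.4]), 85.0, 'z med 59.7 max 67.3')
tall cap (150, array([451.3, -21.6]), array([40.8, 38.7]), 83.3, 'z med 44.2 max 62.4')
mid 0.114 0.14 (147, array([531.3, 379.2]), array([33.3, 31.5]), 12.7, 'z med 123.1 max 129.5')
mid 0.078 0.095 (259, array([532.1, 379.6]), array([53.2, 55.6]), 47.1, 'z med 84.8 max 94.4')
mid 0.02 0.08 (303, array([532.4, 379.7]), array([55.2, 56.7]), 45.9, 'z med 52.9 max 79.9')
short 0.088 0.11 (123, array([438.1, 201.9]), array([31.5, 35.4]), 69.6, 'z med 97.2 max 103.1')
short 0.052 0.068 (160, array([438.9, 201.3]), array([47.6, 47.8]), 3.2, 'z med 58.2 max 68.0')
short 0.015 0.05 (115, array([449.7, 212.3]), array([31.7, 62.
[... 1933 characters left out ...]
[552.9, 245.6]), array([58.5, 56.2]), 41.9, 'z med 83.4 max 90.6')
beaker 0.01 0.09 (379, array([552.9, 245.6]), array([58.5, 56.2]), 41.9, 'z med 59.5 max 89.9')
green 0.11 0.14 (172, array([634.2, 458.9]), array([32.4, 31.5]), 84.9, 'z med 124.1 max 128.6')
pan (2618, array([ 521. , -331.8]), array([192.2, 140.5]), 0.4, 'z med 52.7 max 59.7')
housing (4820, array([ 513.4, -313. ]), array([250.2, 197.1]), 0.8, 'z med 49.9 max 59.7')
board (4417, array([604.9,   2.8]), array([293. , 254.3]), 4.4, 'z med 45.8 max 50.0')
cheek (360, array([642.6, 138.8]), array([147.6, 267.9]), 48.4, 'z med 95.1 max 100.0')
wash (723, array([ 639.2, -243.6]), array([67.1, 60.3]), 56.3, 'z med 147.3 max 203.6')
```

View pics/crop1.png

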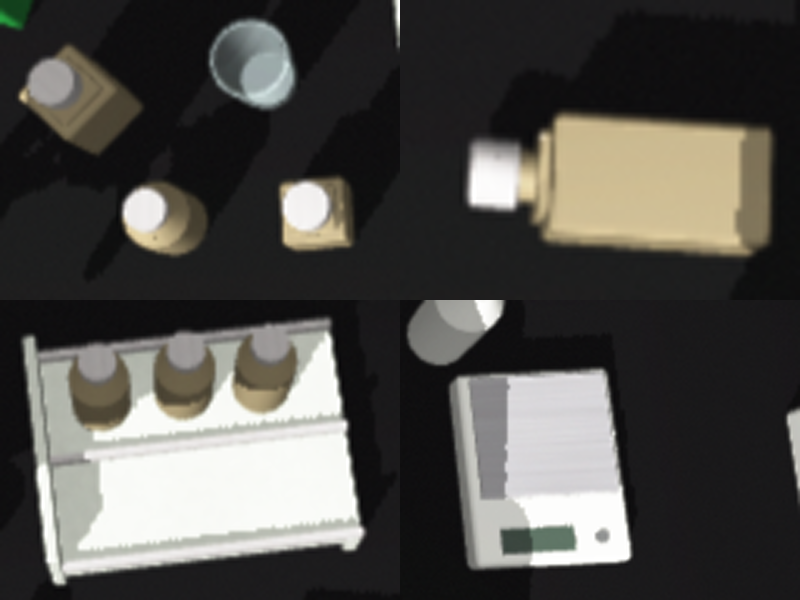

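The enlarged crops confirm the targets: amber square middle bottle (with cap, top-left), round serum beside it, small square short bottle, and the amber tall bottle lying with its cap to the left. The shelf's front lane is empty, and the pan fills the far part of the balance. Next I refine the shelf, pan and tall-bottle fits and work out the first approach.

```bash
cat >> meas.py <<'E'
def to(p,yaw=None,Rt=None,s=None):
    """tool-frame row (units) from present pose to TCP p; yaw=azimuth (deg) of tool y with tool down"""
    s=s or bot.observe(); R0=R.from_euler('xyz',s['tool_rot'])
    if Rt is None:
        Rt=R.from_euler('xyz',[np.pi,0,np.radians(yaw+90)]) if yaw is not None else R0
    d=R0.inv().apply(np.array(p)-s['position'])/.2; r=(R0.inv()*Rt).as_rotvec()/(np.pi/2)
    return d.round(3),r.round(3)
E
python3 - <<'E'
from meas import *
for n in('scene','top'):
    f=dict(np.load(n+'0.npz')); w=cloud(f); img=f['img'].astype(int)
    a=np.radians(4.45); c=np.array([.605,.003])
    q=w.copy(); d=w[...,:2]-c; q[...,0]=d[...,0]*np.cos(a)+d[...,1]*np.sin(a); q[...,1]=-d[...,0]*np.sin(a)+d[...,1]*np.cos(a)
    ok=lambda m:q[m]
    ch=ok((abs(q[...,0])<.1)&(q[...,1]>.1)&(q[...,1]<.16)&(q[...,2]>.089)&(q[...,2]<.1))
    print(n,'cheek top y %s x %s'%(np.percentile(ch[:,1],[3,50,97]).round(4),np.percentile(ch[:,0],[1,99]).round(4)), 'slope',np.polyfit(ch[:,0],ch[:,1],1).round(4))
    lp=ok((q[...,0]>-.12)&(q[...,0]<.02)&(abs(q[...,1])<.1)&(q[...,2]>.053)&(q[...,2]<.062))
    for lo,hi in((-.12,-.06),(-.04,.02)):
        l=lp[(lp[:,0]>lo)&(lp[:,0]<hi)]
        if len(l)>5: print(' lip',len(l),np.percentile(l[:,0],[5,50,95]).round(4),np.polyfit(l[:,1],l[:,0],1).round(4))
    bd=ok((q[...,0]>-.08)&(q[...,0]<-.015)&(abs(q[...,1])<.14)&(abs(q[...,2]-.045)<.005)); print(' board',np.median(bd[:,2]).round(4),np.percentile(bd[:,1],[.5,99.5]).round(4))
    # balance
    m=(w[...,0]>.38)&(w[...,0]<.62)&(w[...,1]>-.45)&(w[...,1]<-.235)&(w[...,2]>.034)&(w[...,2]<.058)
    if 1:
        x=w[m]; print(' housing',cv2.minAreaRect((x[:,:2]*1e3).astype(np.float32)))
        hi=w[m&(w[...,2]>.049)]; print(' pan',cv2.minAreaRect((hi[:,:2]*1e3).astype(np.float32)),np.percentile(hi[:,0],[1,99]).round(3),np.percentile(hi[:,1],[1,99]).round(3),np.median(w[m&(w[...,0]>.5)][:,2]).round(4))
    m=(np.hypot(w[...,0]-.444,w[...,1]+.08)<.12)&(w[...,2]>.056)&(w[...,2]<.066); x=w[m]; print(' tall face',cv2.minAreaRect((x[:,:2]*1e3).astype(np.float32)),np.median(x[:,2]))
    for k,(x0,y0) in enumerate([(.7,.05),(.7,0),(.7,-.05)]): pass
    m=(w[...,2]>.14)&(w[...,2]<.158)&(q[...,0]>0)&(q[...,0]<.1)&(abs(q[...,1])<.12)
    print(' back caps shelf xy', [ (np.median(q[m&(abs(q[...,1]-y)<.02)],0)[:2]*1e3).round(0).tolist() for y in (.08,.05,0,-.05,-.08) if (m&(abs(q[...,1]-y)<.02)).sum()>5])
print(to([.38,.42,.25],15))
E
```

```text
scene cheek top y [0.1217 0.1266 0.1312] x [-0.0399  0.0986] slope [0.0013 0.1265]
 lip 123 [-0.0397 -0.0375 -0.0344] [-0.0018 -0.0373]
 board 0.045 [-0.1269  0.1247]
 housing ((485.8805847167969, -332.5075378417969), (203.11483764648438, 162.93601989746094), 0.9891681671142578)
 pan ((496.091064453125, -333.4419860839844), (169.49191284179688, 142.26539611816406), 1.0345908403396606) [0.455 0.578] [-0.401 -0.264] 0.0515
 tall face ((444.0923767089844, -94.15115356445312), (111.32208251953125, 63.448726654052734), 83.5450439453125) 0.05996192258399711
 back caps shelf xy [[93.0, 73.0], [93.0, 66.0], [94.0, 5.0], [92.0, -60.0], [93.0, -67.0]]
top cheek top y [0.1229 0.1276 0.1324] x [-0.0381  0.0977] slope [0.0055 0.1274]
 lip 203 [-0.0396 -0.0367 -0.0335] [ 0.0001 -0.0366]
 board 0.0457 [-0.1261  0.1225]
 housing ((502.95458984375, -324.3278503417969), (228.90658569335938, 174.85060119628906), 0.7985488176345825)
 pan ((536.4237060546875, -319.64923095703125), (161.6240997314453, 164.8837127685547), 0.6763922572135925) [0.457 0.581] [-0.4   -0.263] 0.0523
 tall face ((445.7373962402344, -94.41838073730469), (109.59191131591797, 59.815589904785156), 83.64564514160156) 0.060484004281792285
 back caps shelf xy [[94.0, 75.0], [95.0, 67.0], [95.0, 5.0], [93.0, -59.0], [94.0, -67.0]]
(array([-1.329, -0.623, -0.01 ]), array([-0.001,  0.   ,  0.676]))
```

```bash
python3 - <<'E'
from meas import *
a=np.radians(4.45); c=np.array([.605,.003]); 
for n in('scene','top'):
    f=dict(np.load(n+'0.npz')); w=cloud(f)
    q=w.copy(); d=w[...,:2]-c; q[...,0]=d[...,0]*np.cos(a)+d[...,1]*np.sin(a); q[...,1]=-d[...,0]*np.sin(a)+d[...,1]*np.cos(a)
    ch=q[(abs(q[...,0]-.055)<.13)&(abs(q[...,1]-.127)<.02)&(abs(q[...,2]-.095)<.006)]
    print(n,'cheek x',np.percentile(ch[:,0],[1,99]).round(4),'y',np.percentile(ch[:,1],[2,50,98]).round(4),np.polyfit(ch[:,0],ch[:,1],1).round(4))
    for lo,hi in((-.06,-.02),(.03,.08)):
        l=q[(q[...,0]>lo)&(q[...,0]<hi)&(abs(q[...,1])<.1)&(abs(q[...,2]-.0575)<.0045)]
        if len(l)>5: print(' lip',len(l),np.percentile(l[:,0],[3,50,97]).round(4),np.polyfit(l[:,1],l[:,0],1).round(4))
    for y in(.075,.005,-.065):
        m=q[(abs(q[...,2]-.149)<.007)&(abs(q[...,0]-.1)<.04)&(abs(q[...,1]-y)<.025)]
        if len(m)>5: print(' cap',m.mean(0).round(4))
E
```

```text
scene cheek x [-0.0398  0.1469] y [0.1216 0.1267 0.1314] [0.0021 0.1266]
 lip 195 [-0.0434 -0.039  -0.0344] [-0.0012 -0.0389]
 lip 87 [0.0491 0.0528 0.0569] [-0.0008  0.0529]
 cap [0.0998 0.0732 0.1482]
 cap [0.101  0.0039 0.1484]
 cap [ 0.0993 -0.0618  0.1486]
top cheek x [-0.0374  0.1481] y [0.1229 0.1276 0.1327] [0.0041 0.1274]
 lip 202 [-0.0397 -0.0367 -0.0333] [-0.0009 -0.0367]
 lip 231 [0.0522 0.0556 0.079 ] [0.0081 0.0575]
 cap [0.1006 0.0748 0.1496]
 cap [0.1021 0.0052 0.1494]
 cap [ 0.1001 -0.0609  0.1494]
```

```bash
python3 -m inch '[[-0.3,-0.1,0,0,0,0.1,1],[-0.6,-0.25,0,0,0,0.2,1],[-0.9,-0.45,0,0,0,0.3,1],[-1,-0.6,0,0,0,0.4,1],[-1,-0.9,0,0,0,0.5,1],[-1,-1,0,0,0,0.6,1]]'; python3 -c "
from meas import *
s=bot.observe();print(s['qpos'].round(3),s['tool_rot'].round(3));print(to([.44,.1,.25],-5.5))"
```

```text
clock: 0.85
position: [0.2975, 0.3601, 0.2482]
tool_rot: [-3.14, 0.001, 1.945]
force: [-0.2, 1.0, 0.1]
grip_width: 0.0856
finger_force: 0.0
[-1.195  0.277  0.23   2.009 -0.082  0.866 -0.547] [-3.140e+00  1.000e-03  1.945e+00]
(array([-1.471,  0.188, -0.008]), array([-0.001,  0.001,  0.299]))
```

```bash
python3 -m inch '[[-0.3,0.04,0,0,0,0.1,1],[-0.6,0.08,0,0,0,0.2,1],[-0.9,0.12,0,0,0,0.3,1],[-1,0.13,0,0,0,0.3,1],[-1,0.13,0,0,0,0.3,1]]'; python3 -c "
from meas import *
ax=np.radians(83.9); u=np.array([np.cos(ax),np.sin(ax),0]); base=np.array([.445,-.0935,0])-.057*u; print('base',base)
tilt=np.radians(25)
Rt=R.from_rotvec(-u*0)*R.from_euler('xyz',[np.pi,0,ax])
Rt=Rt*R.from_rotvec([0,0.0,0])
# lean: tool z = down and towards -u
rot=R.from_rotvec(np.cross([0,0,-1],-u)*tilt); Rt=rot*Rt; print(Rt.apply([0,0,1]))
for h in(.13,.036):
  p=base+.060*u+[0,0,.036]-Rt.apply([0,0,1])*(h-.036); print(p,to(p,Rt=Rt))
s=bot.observe();print(s['qpos'].round(3))"
```

```text
clock: 1.48
position: [0.3967, 0.1862, 0.2483]
tool_rot: [-3.142, 0.0, 1.479]
force: [-0.3, -0.3, 0.3]
grip_width: 0.0855
finger_force: 0.0
base [ 0.43894295 -0.15017726  0.        ]
[-0.04490914 -0.42022537 -0.90630779]
[ 0.44954025 -0.0510158   0.12119293] (array([-1.157,  0.372,  0.636]), array([ 0.002, -0.278,  0.009]))
[ 0.44531879 -0.09051699  0.036     ] (array([-1.355,  0.369,  1.062]), array([ 0.002, -0.278,  0.009]))
[-0.928  0.239  0.422  2.082 -0.13   0.845 -0.523]
```

```bash
python3 -m inch '[[-0.3,0.11,0.1,0,-0.1,0,1],[-0.6,0.22,0.2,0,-0.19,0,1],[-0.9,0.33,0.3,0,-0.278,0,1],[-1,0.36,0.36,0,-0.278,0,1],[-1,0.36,0.36,0,-0.278,0,1]]'; cat > grasp.py <<'E'
from meas import *
ax=np.radians(84.2); u=np.array([np.cos(ax),np.sin(ax),0]); base=np.array([.445,-.0943,0])-.055*u
Rt=R.from_rotvec(np.cross([0,0,-1],-u)*np.radians(25))*R.from_euler('xyz',[np.pi,0,ax])
for h in(.11,.0):
  p=base+.060*u+[0,0,.036]-Rt.apply([0,0,1])*h; print(p.round(4),to(p,Rt=Rt))
E
python3 grasp.py
```

```text
clock: 2.1
position: [0.4495, -0.0192, 0.1753]
tool_rot: [-3.14, 0.439, 1.481]
force: [0.4, 0.8, -0.2]
grip_width: 0.0854
finger_force: 0.0
[ 0.4502 -0.0431  0.1357] (array([-0.023,  0.014,  0.23 ]), array([0.002, 0.001, 0.006]))
[ 0.4455 -0.0893  0.036 ] (array([-0.022,  0.013,  0.78 ]), array([0.002, 0.001, 0.006]))
```

```bash
python3 -m inch '[[-0.02,0.013,0.25,0,0,0.005,1],[-0.02,0.013,0.5,0,0,0.005,1],[-0.02,0.013,0.68,0,0,0.005,1],[-0.02,0.013,0.78,0,0,0.005,1],[-0.02,0.013,0.78,0,0,0.005,1],[-0.02,0.013,0.78,0,0,0.005,0],[-0.02,0.013,0.78,0,0,0.005,0],[-0.02,0.013,0.78,0,0,0.005,0],[-0.02,0.013,0.78,0,0,0.005,0]]' 40; python3 grasp.py
```

```text
clock: 3.22
position: [0.447, -0.0868, 0.0375]
tool_rot: [3.137, 0.435, 1.473]
force: [-1.2, 5.3, 9.8]
grip_width: 0.0594
finger_force: 40.7
[ 0.4502 -0.0431  0.1357] (array([-0.009, -0.003, -0.538]), array([ 0.004, -0.001,  0.002]))
[ 0.4455 -0.0893  0.036 ] (array([-0.009, -0.006,  0.012]), array([ 0.004, -0.001,  0.002]))
```

```bash
python3 -m inch '[[-0.04,0,-0.09,0,0,0,0],[-0.12,0,-0.27,0,0,0,0],[-0.24,0,-0.52,0,0,0,0],[-0.36,0,-0.77,0,0.1,0,0],[-0.4,0,-0.8,0,0.2,0,0],[-0.4,0,-0.8,0,0.3,0,0],[-0.4,0,-0.8,0,0.4,0,0],[-0.4,0,-0.8,0,0.5,0,0],[-0.4,0,-0.8,0,0.6,0,0],[-0.4,0,-0.8,0,0.7,0,0],[-0.4,0,-0.8,0,0.8,0,0],[-0.4,0,-0.8,0,0.9,0,0],[-0.4,0,-0.8,0,1,0,0],[-0.4,0,-0.8,0,1,0,0]]'; python3 -c "
from meas import *
s=bot.observe();print(s['qpos'].round(3)); Rn=R.from_euler('xyz',s['tool_rot']);print(Rn.as_matrix().round(3))
f=cam('scene');save(f,'lift',(180,60,440,260),3)"
```

```text
clock: 4.97
position: [0.445, -0.0933, 0.2142]
tool_rot: [3.14, -1.135, 1.474]
force: [0.4, -0.7, -3.9]
grip_width: 0.0596
finger_force: 46.5
[ 0.594  0.734  0.043  1.907 -0.931  1.439  1.154]
[[ 0.041  0.995  0.089]
 [ 0.42  -0.098  0.902]
 [ 0.906  0.001 -0.422]]
```

View pics/lift.png

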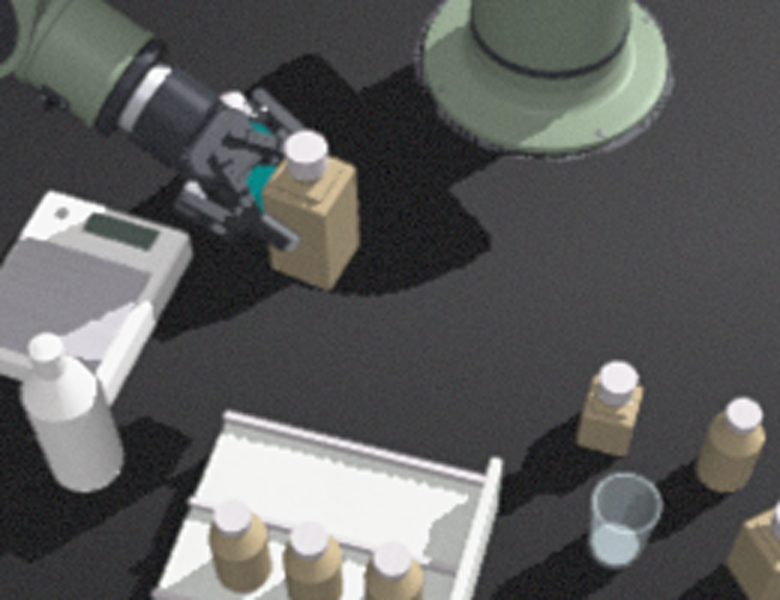

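The picture shows the tall bottle upright in the gripper (cap at crop (306,155)). The turquoise look-alike behind it is untouched. I'll measure its tilt and offset before going to the pan.

```bash
cat > tall.py <<'E'
from meas import *
def held(c,zt):
    for n in('scene','top'):
        w=cloud(cam(n)); near=np.hypot(w[...,0]-c[0],w[...,1]-c[1])<.05
        cap=w[near&(abs(w[...,2]-zt)<.015)]; zc=np.median(cap[:,2]); cap=cap[abs(cap[:,2]-zc)<.004]
        p=np.linalg.lstsq(np.c_[cap[:,:2],np.ones(len(cap))],cap[:,2],rcond=None)[0]
        print(n,'cap',cap.mean(0).round(4),len(cap),'tilt slope',p[:2].round(3))
        sh=w[near&(w[...,2]<zc-.038)&(w[...,2]>zc-.11)]
        if len(sh)>30: print('  body rect',cv2.minAreaRect((sh[:,:2]*1e3).astype(np.float32)), 'zlow',np.percentile(w[near&(w[...,2]>.06)][:,2],[.5,2]).round(4))
if __name__=='__main__':
    s=bot.observe(); held(s['position'],s['position'][2]+.09)
    Rn=R.from_euler('xyz',s['tool_rot']); Rt=R.from_rotvec([0,0,-np.radians(20)])*Rn
    for p in([.518,-.332,.20],[.518,-.332,.112]): print(to(p,Rt=Rt))
E
python3 tall.py
```

```text
scene cap [ 0.4465 -0.0857  0.3012] 119 tilt slope [0.005 0.006]
  body rect ((451.18121337890625, -99.4254379272461), (86.82115173339844, 76.29881286621094), 83.93744659423828) zlow [0.156  0.1588]
top cap [ 0.4482 -0.0842  0.3027] 229 tilt slope [-0.007  0.012]
  body rect ((446.2720947265625, -98.32868194580078), (88.00001525878906, 88.48741912841797), 84.72345733642578) zlow [0.1656 0.1744]
(array([-0.569,  0.474, -1.013]), array([-0.201,  0.   ,  0.096]))
(array([-0.967,  0.472, -0.825]), array([-0.201,  0.   ,  0.096]))
```

```bash
python3 -m inch '[[-0.05,0.05,-0.1,-0.02,0,0.01,0],[-0.14,0.12,-0.25,-0.06,0,0.03,0],[-0.25,0.2,-0.45,-0.1,0,0.05,0],[-0.36,0.29,-0.65,-0.14,0,0.07,0],[-0.46,0.37,-0.82,-0.18,0,0.085,0],[-0.54,0.42,-0.94,-0.2,0,0.096,0],[-0.57,0.45,-0.98,-0.2,0,0.096,0],[-0.57,0.45,-0.98,-0.2,0,0.096,0]]'; python3 -c "
from tall import *
s=bot.observe();print(s['qpos'].round(3),s['force'].round(2)); Rn=R.from_euler('xyz',s['tool_rot']);print(Rn.as_matrix().round(3))
held(s['position']+[.005,.007,0],s['position'][2]+.088)
for z in(.125,.114):print(to([.513,-.339,z]))"
```

```text
clock: 6.12
position: [0.5137, -0.3259, 0.1958]
tool_rot: [3.141, -1.134, 1.127]
force: [-0.4, 0.5, -3.6]
grip_width: 0.0596
finger_force: 46.7
[ 0.805  0.925  0.145  1.509 -1.035  1.581  0.987] [-0.44  0.54 -3.59]
[[ 0.182  0.903  0.389]
 [ 0.382 -0.43   0.818]
 [ 0.906  0.    -0.423]]
scene cap [ 0.5179 -0.3192  0.2819] 122 tilt slope [-0.006 -0.018]
  body rect ((522.6862182617188, -318.70330810546875), (67.1141128540039, 87.3781509399414), 50.07408142089844) zlow [0.1361 0.1403]
top cap [ 0.5186 -0.3173  0.2828] 211 tilt slope [ 0.035 -0.034]
  body rect ((515.1259155273438, -322.9627990722656), (73.16431427001953, 85.60973358154297), 64.05420684814453) zlow [0.1382 0.1422]
(array([-0.348,  0.028,  0.092]), array([0., 0., 0.]))
(array([-0.398,  0.028,  0.115]), array([0., 0., 0.]))
```

```bash
python3 -m inch '[[-0.06,0.01,0.01,0,0,0,0],[-0.16,0.02,0.04,0,0,0,0],[-0.26,0.028,0.07,0,0,0,0],[-0.33,0.028,0.087,0,0,0,0],[-0.36,0.028,0.098,0,0,0,0],[-0.37,0.028,0.102,0,0,0,0],[-0.379,0.028,0.106,0,0,0,0],[-0.384,0.028,0.109,0,0,0,0],[-0.384,0.028,0.109,0,0,0,0]]'; python3 -m inch '[[-0.004,0,0.002,0,0,0,0],[-0.008,0,0.004,0,0,0,0],[-0.008,0,0.004,0,0,0,0]]'
```

```text
clock: 7.35
position: [0.5129, -0.34, 0.1168]
tool_rot: [-3.141, -1.134, 1.125]
force: [0.1, 0.2, -4.0]
grip_width: 0.0594
finger_force: 46.7
clock: 7.72
position: [0.5128, -0.3401, 0.1158]
tool_rot: [3.141, -1.136, 1.126]
force: [-3.9, -1.3, 8.0]
grip_width: 0.0595
finger_force: 47.3
```

```bash
python3 -m inch '[[0,0,0,0,0,0,0.4],[0,0,0,0,0,0,0.9],[0,0,0,0,0,0,1],[0,0,0,0,0,0,1],[0,0,-0.1,0,0,0,1],[0,0,-0.25,0,0,0,1],[0,0,-0.45,0,0,0,1],[0.1,0,-0.65,0,-0.05,0,1],[0.3,0,-0.8,0,-0.15,0,1],[0.5,0,-0.9,0,-0.25,0,1],[0.6,0,-0.9,0,-0.35,0,1]]'; python3 -c "
from tall import *
s=bot.observe();print(s['qpos'].round(3),s['force'].round(2))
f=cam('scene');save(f,'pan',(140,60,340,210),3)
for n in('scene','top'):
    w=cloud(cam(n)); near=np.hypot(w[...,0]-.518,w[...,1]+.332)<.06
    z=w[near]; cap=z[abs(z[:,2]-.202)<.007]; sh=z[abs(z[:,2]-.165)<.009]; bd=z[(z[:,2]>.07)&(z[:,2]<.17)]
    print(n,len(cap),cap.mean(0).round(4)); print(cv2.minAreaRect((bd[:,:2]*1e3).astype(np.float32)),cv2.minAreaRect((sh[:,:2]*1e3).astype(np.float32)))
"
```

```text
clock: 9.1
position: [0.4634, -0.4439, 0.3033]
tool_rot: [3.137, -0.577, 1.125]
force: [1.3, 1.1, -1.0]
grip_width: 0.0855
finger_force: 0.0
[ 0.688  0.697  0.394  1.347 -0.721  1.533  0.768] [ 1.34  1.09 -0.96]
scene 121 [ 0.516  -0.3328  0.2013]
((516.1638793945312, -332.473388671875), (63.090232849121094, 61.3405647277832), 64.6214599609375) ((515.2086791992188, -332.89398193359375), (61.79393005371094, 60.03531265258789), 65.10818481445312)
top 190 [ 0.517  -0.3319  0.2022]
((516.987060546875, -332.21453857421875), (61.06378936767578, 61.02589416503906), 64.28091430664062) ((516.8815307617188, -332.3601989746094), (60.72942352294922, 60.039485931396484), 64.31652069091797)
```

View pics/pan.png

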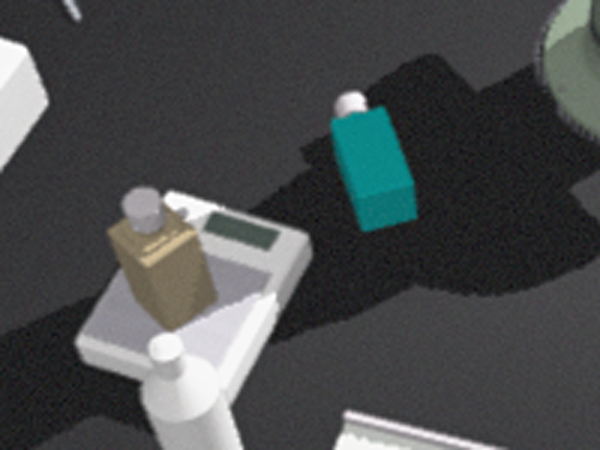

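The bottle stands upright on the pan, released at about 7.9 s and seen at the crop's (165,265). Next is a vertical re-grip on its body below the cap.

```bash
python3 -c "
from meas import *
for p in([.5163,-.3325,.26],[.5163,-.3325,.154]): print(to(p,-25.6))"
```

```text
(array([ 0.383, -0.004,  0.508]), array([ 0.002, -0.371,  0.003]))
(array([ 0.091, -0.005,  0.951]), array([ 0.002, -0.371,  0.003]))
```

```bash
python3 -m inch '[[0.1,0,0.1,0,-0.11,0,1],[0.2,0,0.25,0,-0.22,0,1],[0.3,0,0.4,0,-0.33,0,1],[0.383,-0.004,0.508,0,-0.371,0.003,1],[0.383,-0.004,0.508,0,-0.371,0.003,1],[0.383,-0.004,0.508,0,-0.371,0.003,1]]'; python3 -c "
from meas import *
print(to([.5163,-.3325,.154],-25.6))"
```

```text
clock: 10.0
position: [0.5145, -0.334, 0.2566]
tool_rot: [-3.138, -0.002, 1.119]
force: [0.8, -0.2, -0.0]
grip_width: 0.0855
finger_force: 0.0
(array([0.01 , 0.007, 0.513]), array([-0.002, -0.001, -0.003]))
```

```bash
python3 -m inch '[[0.01,0.007,0.1,0,0,0,1],[0.01,0.007,0.28,0,0,0,1],[0.01,0.007,0.42,0,0,0,1],[0.01,0.007,0.49,0,0,0,1],[0.01,0.007,0.513,0,0,0,1],[0.01,0.007,0.513,0,0,0,0.8],[0.01,0.007,0.513,0,0,0,0.6],[0.01,0.007,0.513,0,0,0,0.4],[0.01,0.007,0.513,0,0,0,0],[0.01,0.007,0.513,0,0,0,0]]' 40; python3 -m inch '[[0,0,-0.02,0,0,0,0],[0,0,-0.08,0,0,0,0],[0,0,-0.25,0,0,0,0],[0,0,-0.45,0,0,0,0],[0,0,-0.5,0,0,0,0]]';  python3 -c "
from tall import *
s=bot.observe();print(s['qpos'].round(3))
held(s['position'],s['position'][2]+.05)
d=np.array([np.sin(np.radians(4.55)),-np.cos(np.radians(4.55))]); L=np.array([.6036,.1253])
for k in(34,94,148): print((L+d*k/1e3).round(4))
print(to([.55,-.16,.27],4.55))"
```

```text
clock: 11.25
position: [0.5176, -0.3317, 0.1556]
tool_rot: [-3.141, -0.002, 1.121]
force: [-2.5, 0.3, 7.0]
grip_width: 0.0592
finger_force: 43.4
clock: 11.88
position: [0.5181, -0.3322, 0.2574]
tool_rot: [3.14, -0.002, 1.121]
force: [0.1, 0.1, -3.4]
grip_width: 0.0591
finger_force: 45.0
[ 0.087  0.564  0.59   1.64  -0.354  1.045  0.335]
scene cap [ 0.5254 -0.33    0.3034] 91 tilt slope [ 0.007 -0.01 ]
  body rect ((517.906494140625, -331.3355407714844), (59.77543258666992, 86.43090057373047), 63.59417724609375) zlow [0.1599 0.1686]
top cap [ 0.5092 -0.3143  0.305 ] 29 tilt slope [-0.034  0.048]
  body rect ((519.6995849609375, -318.40155029296875), (48.336830139160156, 76.08433532714844), 89.12073516845703) zlow [0.1621 0.1713]
[0.6063 0.0914]
[0.6111 0.0316]
[ 0.6153 -0.0222]
(array([ 0.843, -0.228, -0.071]), array([ 0.   , -0.001, -0.337]))
```

```bash
python3 -m inch '[[0.1,-0.08,0,0,0,-0.03,0],[0.25,-0.2,0,0,0,-0.08,0],[0.42,-0.32,0,0,0,-0.15,0],[0.6,-0.42,0,0,0,-0.22,0],[0.78,-0.477,0,0,0,-0.29,0],[0.95,-0.5,0,0,0,-0.337,0],[1,-0.5,0,0,0,-0.337,0],[1,-0.5,0,0,0,-0.337,0]]'; python3 -c "
from meas import *
print(to([.6063,.0914,.257],4.55))"
```

```text
clock: 12.98
position: [0.5142, -0.1079, 0.2543]
tool_rot: [-3.14, -0.003, 1.65]
force: [-1.0, -0.3, -3.3]
grip_width: 0.0593
finger_force: 45.1
(array([ 0.957,  0.538, -0.012]), array([-0.001, -0.002,  0.   ]))
```

```bash
python3 -m inch '[[0.1,0.06,0,0,0,0,0],[0.3,0.17,0,0,0,0,0],[0.55,0.31,0,0,0,0,0],[0.77,0.43,-0.01,0,0,0,0],[0.9,0.51,-0.01,0,0,0,0],[0.957,0.538,-0.01,0,0,0,0],[0.957,0.538,-0.01,0,-0.002,0,0],[0.957,0.538,-0.01,0,-0.002,0,0]]'; python3 - <<'E'
from meas import *
s=bot.observe(); c=s['position']; print(s['tool_rot'].round(4))
a=np.radians(4.55); O=np.array([.6594,.0043])
for n in('scene','top'):
    f=cam(n); w=cloud(f); d=w[...,:2]-O
    q=np.stack([d[...,0]*np.cos(a)+d[...,1]*np.sin(a),-d[...,0]*np.sin(a)+d[...,1]*np.cos(a),w[...,2]],-1)
    p=q[(np.hypot(w[...,0]-c[0],w[...,1]-c[1])<.06)&(q[...,2]>.156)&(q[...,2]<.225)]
    print(n,'x',np.percentile(p[:,0],[1,5,95,99]).round(4),'y',np.percentile(p[:,1],[1,5,95,99]).round(4),cv2.minAreaRect((p[:,:2]*1e3).astype(np.float32)))
print(to([.6063,.0914,.16],4.55),to([.6063,.0914,.148],4.55))
save(cam('scene'),'shelf1',(200,110,420,275),3)
E
```

```text
clock: 13.98
position: [0.6061, 0.0894, 0.2575]
tool_rot: [-3.141, 0.001, 1.648]
force: [-0.4, -1.0, -3.0]
grip_width: 0.0593
finger_force: 45.1
[-3.1406e+00  1.2000e-03  1.6483e+00]
scene x [-0.0722 -0.0556 -0.0173 -0.0166] y [0.0584 0.061  0.1153 0.1155] ((-32.5950927734375, 99.26396179199219), (39.563209533691406, 80.13536071777344), 42.93485641479492)Traceback (most recent call last):
  File "<stdin>", line 8, in <module>
    return _quantile_unchecked(
        a, q, axis, out, overwrite_input, method, keepdims, weights)
    return _ureduce(a,
                    func=_quantile_ureduce_func,
    ...<5 lines>...
                    overwrite_input=overwrite_input,
                    method=method)
    r = func(a, **kwargs)
    result = _quantile(arr,
                       quantiles=q,
    ...<2 lines>...
                       out=out,
                       weights=wgt)
    slices_having_nans = np.isnan(arr[-1, ...])
                                  ~~~^^^^^^^^^
IndexError: index -1 is out of bounds for axis 0 with size 0
```

```bash
python3 -m inch '[[0.01,0,0.08,0,0,0,0],[0.025,0,0.22,0,0,0.001,0],[0.025,0.002,0.36,0,0,0.001,0],[0.025,0.002,0.46,0,0,0.001,0],[0.025,0.002,0.5,0,0,0.001,0],[0.025,0.002,0.515,0,0,0.001,0],[0.025,0.002,0.522,0,0,0.001,0],[0.025,0.002,0.522,0,0,0.001,0]]'; python3 -m inch '[[0,0,0.006,0,0,0,0],[0,0,0.012,0,0,0,0],[0,0,0.012,0,0,0,0]]'
```

```text
clock: 15.08
position: [0.6066, 0.0963, 0.1537]
tool_rot: [3.141, 0.0, 1.649]
force: [-0.6, 1.2, -3.6]
grip_width: 0.0594
finger_force: 45.0
clock: 15.45
position: [0.6064, 0.0963, 0.1507]
tool_rot: [-3.141, 0.0, 1.649]
force: [0.4, 0.2, -3.1]
grip_width: 0.0592
finger_force: 45.0
```

```bash
cat > row.py <<'E'
from meas import *
a=np.radians(4.55); O=np.array([.6594,.0043])
def shelfq(n):
    w=cloud(cam(n)); d=w[...,:2]-O
    return np.stack([d[...,0]*np.cos(a)+d[...,1]*np.sin(a),-d[...,0]*np.sin(a)+d[...,1]*np.cos(a),w[...,2]],-1)
def tocheek(z0=.06,z1=.15):
    q=shelfq('scene')
    p=q[(abs(q[...,0]+.046)<.03)&(abs(q[...,1]-.09)<.06)&(q[...,2]>z0)&(q[...,2]<z1)]
    ch=q[(abs(q[...,0]+.03)<.06)&(q[...,1]>.115)&(q[...,1]<.14)&(abs(q[...,2]-.095)<.004)]
    print('cheek top y',np.percentile(ch[:,1],[3,50,97]).round(4))
    p=p[(p[:,2]>.1)]; print('body x',np.percentile(p[:,0],[2,98]).round(4),'y',np.percentile(p[:,1],[2,50,98,99.5]).round(4),len(p))
E
python3 -c "
from row import *
tocheek()
save(cam('scene'),'shelf1',(230,120,390,240),5)"
```

```text
cheek top y [0.1221 0.1289 0.1341]
body x [-0.0646 -0.0162] y [0.0633 0.1074 0.1224 0.1225] 173
```

View pics/shelf1.png

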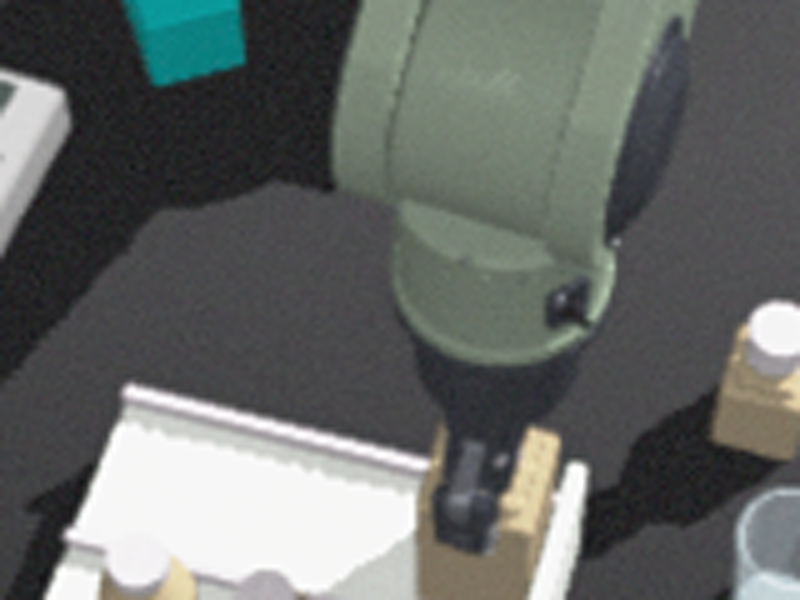

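The crop shows the bottle above the lane beside the cheek, with a gap of about 2 mm (cheek edge at crop (575,500)), clear of the lips. Lowering the last millimetres.

```bash
python3 -m inch '[[0,0,0.005,0,0,0,0],[0,0,0.010,0,0,0,0],[0,0,0.010,0,0,0,0]]'
```

```text
clock: 15.92
position: [0.6064, 0.0962, 0.1487]
tool_rot: [-3.141, 0.0, 1.649]
force: [-0.0, 1.0, -3.6]
grip_width: 0.0595
finger_force: 45.1
```

```bash
python3 -m inch '[[0,0,0.004,0,0,0,0],[0,0,0.008,0,0,0,0],[0,0,0.008,0,0,0,0]]'; python3 -c "
from row import *
s=bot.observe(); q=shelfq('scene'); p=q[(abs(q[...,0]+.035)<.06)&(abs(q[...,1]-.09)<.06)&(q[...,2]>.03)]
print('low z of far face',[ (z, ((abs(p[:,2]-z)<.002)&(p[:,0]>-.022)&(p[:,0]<-.012)).sum()) for z in np.arange(.044,.08,.004).round(3)])"
```

```text
clock: 16.3
position: [0.6064, 0.0961, 0.1485]
tool_rot: [-3.141, -0.0, 1.649]
force: [-9.2, -1.9, 21.7]
grip_width: 0.0592
finger_force: 48.1
low z of far face [(np.float64(0.044), np.int64(50)), (np.float64(0.048), np.int64(31)), (np.float64(0.052), np.int64(9)), (np.float64(0.056), np.int64(17)), (np.float64(0.06), np.int64(9)), (np.float64(0.064), np.int64(19)), (np.float64(0.068), np.int64(16)), (np.float64(0.072), np.int64(14)), (np.float64(0.076), np.int64(15))]
```

```bash
python3 -m inch '[[0,0,-0.005,0,0,0,0],[0,0,-0.005,0,0,0,0.5],[0,0,-0.005,0,0,0,0.85],[0,0,-0.005,0,0,0,0.85],[0,0,-0.005,0,0,0,0.85],[0,0,-0.05,0,0,0,0.85],[0,0,-0.2,0,0,0,0.85],[0,0,-0.45,0,0,0,0.85],[0,0,-0.6,0,0,0,0.85]]'; python3 -c "
from meas import *
s=bot.observe();print(s['qpos'].round(3))
for p in([.532,.3797,.2],[.532,.3797,.078]): print(to(p,45.7))"
```

```text
clock: 17.48
position: [0.6069, 0.0962, 0.2701]
tool_rot: [3.14, 0.0, 1.648]
force: [0.6, -0.0, 0.0]
grip_width: 0.0725
finger_force: 0.0
[-0.537  0.515  0.422  1.623 -0.234  1.052  0.03 ]
(array([ 1.442, -0.264,  0.35 ]), array([ 0.001,  0.   , -0.458]))
(array([ 1.443, -0.265,  0.96 ]), array([ 0.001,  0.   , -0.458]))
```

```bash
python3 -m inch '[[0.2,-0.04,0,0,0,-0.06,1],[0.45,-0.1,0.05,0,0,-0.15,1],[0.75,-0.16,0.15,0,0,-0.26,1],[1,-0.2,0.2,0,0,-0.37,1],[1,-0.26,0.25,0,0,-0.458,1]]'; python3 -c "
from meas import *
for p in([.532,.3797,.19],[.532,.3797,.078]): print(to(p,45.7))"
```

```text
clock: 18.1
position: [0.5375, 0.2961, 0.2169]
tool_rot: [3.141, -0.001, 2.379]
force: [0.1, -1.2, -0.3]
grip_width: 0.0855
finger_force: 0.0
(array([0.308, 0.283, 0.135]), array([ 0.   , -0.001,  0.007]))
(array([0.308, 0.283, 0.695]), array([ 0.   , -0.001,  0.007]))
```

```bash
python3 -m inch '[[0.15,0.14,0.07,0,0,0.007,1],[0.27,0.25,0.12,0,0,0.007,1],[0.308,0.283,0.135,0,0,0.007,1],[0.308,0.283,0.135,0,0,0.007,1],[0.308,0.283,0.135,0,0,0.007,1]]'; python3 -c "
from meas import *
for p in([.532,.3797,.078],): print(to(p,45.7))"
```

```text
clock: 18.73
position: [0.5351, 0.3739, 0.1908]
tool_rot: [-3.141, 0.001, 2.356]
force: [-0.5, -0.6, -0.6]
grip_width: 0.0855
finger_force: 0.0
(array([0.032, 0.01 , 0.564]), array([-0.   ,  0.   , -0.008]))
```

```bash
python3 -m inch '[[0.03,0.01,0.1,0,0,-0.008,1],[0.032,0.01,0.3,0,0,-0.008,1],[0.032,0.01,0.47,0,0,-0.008,1],[0.032,0.01,0.54,0,0,-0.008,1],[0.032,0.01,0.564,0,0,-0.008,1],[0.032,0.01,0.564,0,0,-0.008,1],[0.032,0.01,0.564,0,0,-0.008,0.8],[0.032,0.01,0.564,0,0,-0.008,0.6],[0.032,0.01,0.564,0,0,-0.008,0.4],[0.032,0.01,0.564,0,0,-0.008,0],[0.032,0.01,0.564,0,0,-0.008,0]]' 40;  python3 -c "
from meas import *
s=bot.observe(); print(s['qpos'].round(3))"
```

```text
clock: 20.1
position: [0.5317, 0.3814, 0.0783]
tool_rot: [3.141, -0.0, 2.37]
force: [-0.4, -0.7, 6.6]
grip_width: 0.0531
finger_force: 41.7
[-0.813  0.779  0.157  1.641 -0.164  0.734  0.22 ]
```

```bash
python3 -m inch '[[0,0,-0.03,0,0,0,0],[0,0,-0.12,0,0,0,0],[0,0,-0.35,0,0,0,0],[0,0,-0.6,0,0,0,0],[0.0,0,-0.85,0,0,0,0],[0,0,-1,0,0,0,0],[0,0,-1,0,0,0,0]]'; cat >> row.py <<'E'
def shelved(y,h,half):
    for n in('scene','top'):
        q=shelfq(n); near=(abs(q[...,0]+.046)<half+.008)&(abs(q[...,1]-y)<half+.008)
        m=q[near&(q[...,2]>.045+h-.03)&(q[...,2]<.045+h+.012)]; cap=q[near&(abs(q[...,2]-.045-h-.04)<.006)]
        b=cv2.minAreaRect((m[:,:2]*1e3).astype(np.float32)); print(n,'body c',np.round(b[0],1),np.round(b[1],1),round(b[2],1),'cap',(cap.mean(0)*1e3).round(1),'y',(np.percentile(m[:,1],[1,99])*1e3).round(1),'x',(np.percentile(m[:,0],[1,99])*1e3).round(1))
E
python3 -c "
from row import *
shelved(.094,.11,.03)
L=O+0
def sh(x,y): return O+[x*np.cos(a)-y*np.sin(a),x*np.sin(a)+y*np.cos(a)]
p=sh(-.046,.034); print(p); print(to([*p,.31],4.55)); print(to([.56,.2,.29],4.55))"
```

```text
clock: 20.98
position: [0.5321, 0.3814, 0.2808]
tool_rot: [3.138, 0.0, 2.37]
force: [0.2, 0.4, -3.2]
grip_width: 0.0526
finger_force: 43.5
scene body c [-47.8  91.9] [63.3 60.4] 0.6 cap [-46.7  91.9 194.7] y [ 62.9 121.8] x [-75.7 -16.8]
top body c [-45.8  93.2] [60.5 60. ] 0.3 cap [-45.9  93.1 195.2] y [ 63.7 122.6] x [-75.4 -16.5]
[0.61084778 0.03454371]
(array([-1.494, -0.963, -0.163]), array([-0.001,  0.   ,  0.458]))
(array([-0.735, -0.548, -0.063]), array([-0.001,  0.   ,  0.458]))
```

```bash
python3 -m inch '[[-0.1,-0.07,-0.03,0,0,0.03,0],[-0.3,-0.2,-0.08,0,0,0.12,0],[-0.55,-0.37,-0.12,0,0,0.22,0],[-0.8,-0.53,-0.16,0,0,0.32,0],[-1,-0.65,-0.17,0,0,0.42,0],[-1,-0.65,-0.17,0,0,0.458,0],[-1,-0.65,-0.17,0,0,0.458,0]]'; python3 -c "
from row import *
def sh(x,y): return O+[x*np.cos(a)-y*np.sin(a),x*np.sin(a)+y*np.cos(a)]
p=sh(-.046,.0331); print(to([*p,.31],4.7)); print(to([*p,.128],4.7))"
```

```text
clock: 21.95
position: [0.5838, 0.1476, 0.3107]
tool_rot: [-3.14, 0.001, 1.649]
force: [-0.0, -0.5, -3.7]
grip_width: 0.053
finger_force: 43.4
(array([-0.579,  0.091,  0.004]), array([-0.001,  0.001, -0.002]))
(array([-0.578,  0.092,  0.914]), array([-0.001,  0.001, -0.002]))
```

```bash
python3 -m inch '[[-0.1,0.02,0,0,0,0,0],[-0.3,0.05,0,0,0,0,0],[-0.48,0.08,0,0,0,0,0],[-0.56,0.09,0,0,0,-0.002,0],[-0.579,0.092,0,0,0,-0.002,0],[-0.579,0.092,0.005,0,0,-0.002,0],[-0.579,0.092,0.005,0,0,-0.002,0]]'; cat >> row.py <<'E'
def sh(x,y): return O+[x*np.cos(a)-y*np.sin(a),x*np.sin(a)+y*np.cos(a)]
E
python3 -c "
from row import *
s=bot.observe(); d=s['position'][:2]-O; print('TCP shelf',d[0]*np.cos(a)+d[1]*np.sin(a),-d[0]*np.sin(a)+d[1]*np.cos(a))
z=s['position'][2]-.0783
for n in('scene','top'):
    q=shelfq(n); p=q[(abs(q[...,0]+.046)<.04)&(abs(q[...,1]-.033)<.045)&(q[...,2]>z+.01)&(q[...,2]<z+.06)]
    if len(p)>10: print(n,len(p),'x',np.percentile(p[:,0],[1,50,99]).round(4),'y',np.percentile(p[:,1],[1,50,99]).round(4))
p=sh(-.046,.0331); print(to([*p,.128],4.7))"
```

```text
clock: 22.82
position: [0.6115, 0.0358, 0.3102]
tool_rot: [-3.141, 0.0, 1.655]
force: [-0.3, 0.5, -3.4]
grip_width: 0.0531
finger_force: 43.4
TCP shelf -0.04527513662942961 0.03519220485135093
scene 298 x [-0.0637 -0.0203 -0.0178] y [0.0088 0.0439 0.0615]
(array([-0.009, -0.003,  0.912]), array([-0.   ,  0.   ,  0.001]))
```

```bash
python3 -m inch '[[-0.015,-0.004,0.02,0,0,0,0],[-0.015,-0.004,0.1,0,0,0,0],[-0.015,-0.004,0.3,0,0,0,0],[-0.015,-0.004,0.55,0,0,0,0],[-0.015,-0.004,0.75,0,0,0,0],[-0.015,-0.004,0.85,0,0,0,0],[-0.015,-0.004,0.89,0,0,0,0],[-0.015,-0.004,0.906,0,0,0,0],[-0.015,-0.004,0.915,0,0,0,0],[-0.015,-0.004,0.915,0,0,0,0]]'; python3 -m inch '[[0,0,0.004,0,0,0,0],[0,0,0.008,0,0,0,0],[0,0,0.012,0,0,0,0],[0,0,0.012,0,0,0,0]]'
```

```text
clock: 24.18
position: [0.6112, 0.0314, 0.1279]
tool_rot: [3.141, 0.0, 1.654]
force: [0.3, -0.3, -2.9]
grip_width: 0.0531
finger_force: 43.3
clock: 24.68
position: [0.6109, 0.0314, 0.1249]
tool_rot: [-3.141, 0.0, 1.654]
force: [1.3, 0.3, -2.6]
grip_width: 0.053
finger_force: 43.3
```

```bash
python3 -m inch '[[0.006,0,0,0,0,0,0],[0.006,0,0.004,0,0,0,0],[0.006,0,0.007,0,0,0,0],[0.006,0,0.007,0,0,0,0]]'
```

```text
clock: 25.18
position: [0.6109, 0.0325, 0.1236]
tool_rot: [-3.141, 0.0, 1.653]
force: [0.1, 0.1, -2.5]
grip_width: 0.0532
finger_force: 43.3
```

```bash
python3 -m inch '[[0,0,0.003,0,0,0,0],[0,0,0.006,0,0,0,0],[0,0,0.006,0,0,0,0]]'
```

```text
clock: 25.55
position: [0.6109, 0.0325, 0.1233]
tool_rot: [-3.141, 0.0, 1.653]
force: [-6.4, 0.5, 13.1]
grip_width: 0.0531
finger_force: 45.3
```

```bash
python3 -m inch '[[0,0,-0.003,0,0,0,0.2],[0,0,-0.003,0,0,0,0.5],[0,0,-0.003,0,0,0,0.8],[0,0,-0.003,0,0,0,0.8],[0,0,-0.003,0,0,0,0.8],[0,0,-0.05,0,0,0,0.8],[0,0,-0.2,0,0,0,0.8],[0,0,-0.45,0,0,0,0.8],[0,0,-0.6,0,0,0,0.8],[0,0,-0.6,0,0,0,0.8]]'; python3 -c "
from row import *
print(to([.4393,.202,.17],3)); print(to([.4393,.202,.052],3))"
```

```text
clock: 26.8
position: [0.6119, 0.0326, 0.2452]
tool_rot: [3.138, -0.0, 1.653]
force: [-0.4, 1.4, -0.7]
grip_width: 0.0683
finger_force: 0.0
(array([ 0.915, -0.792,  0.373]), array([ 0.002, -0.   ,  0.019]))
(array([ 0.915, -0.794,  0.963]), array([ 0.002, -0.   ,  0.019]))
```

```bash
python3 -m inch '[[0.05,-0.1,0,0,0,0,1],[0.15,-0.3,0,0,0,0,1],[0.35,-0.5,0,0,0,0.02,1],[0.6,-0.7,0.1,0,0,0.02,1],[0.85,-0.79,0.25,0,0,0.02,1],[0.915,-0.79,0.35,0,0,0.02,1],[0.915,-0.79,0.373,0,0,0.02,1],[0.915,-0.79,0.373,0,0,0.02,1],[0.915,-0.79,0.373,0,0,0.02,1]]'; python3 -c "
from row import *
print(to([.4393,.202,.052],3)); shelved(.094,.11,.03); shelved(.032,.084,.027)"
```

```text
clock: 27.92
position: [0.439, 0.201, 0.1685]
tool_rot: [3.141, 0.0, 1.62]
force: [0.1, -0.3, 0.2]
grip_width: 0.0851
finger_force: 0.0
(array([0.005, 0.002, 0.583]), array([ 0.   ,  0.   , -0.002]))
scene body c [-46.4  89.1] [61.4 66.1] 0.4 cap [-46.6  92.  194.3] y [ 56.5 121.8] x [-75.8 -16.8]
top body c [-45.6  89.6] [60.3 66.9] 0.4 cap [-45.9  92.9 195.4] y [ 56.5 122.6] x [-75.5 -16.4]
scene body c [-43.4  33.9] [58.7 60.7] 4.9 cap [-46.4  30.9 168.6] y [ 4.8 66. ] x [-72.5 -18.3]
top body c [-46.2  36. ] [57.3 62. ] 0.0 cap [-45.3  32.  169.5] y [ 5.4 64.4] x [-73.2 -18.7]
```

```bash
python3 -m inch '[[0.005,0.002,0.1,0,0,-0.002,1],[0.005,0.002,0.3,0,0,-0.002,1],[0.005,0.002,0.48,0,0,-0.002,1],[0.005,0.002,0.56,0,0,-0.002,1],[0.005,0.002,0.583,0,0,-0.002,1],[0.005,0.002,0.583,0,0,-0.002,1],[0.005,0.002,0.583,0,0,-0.002,0.8],[0.005,0.002,0.583,0,0,-0.002,0.6],[0.005,0.002,0.583,0,0,-0.002,0.4],[0.005,0.002,0.583,0,0,-0.002,0],[0.005,0.002,0.583,0,0,-0.002,0]]' 40;  python3 -m inch '[[0,0,-0.02,0,0,0,0],[0,0,-0.1,0,0,0,0],[0,0,-0.3,0,0,0,0],[0,0,-0.6,0,0,0,0],[0,0,-0.85,0,0,0,0],[0,0,-0.9,0,0,0,0],[0,0,-0.9,0,0,0,0]]'; python3 -c "
from row import *
p=sh(-.046,-.0234); print(to([*p,.232],4.7))"
```

```text
clock: 29.5
position: [0.4388, 0.2031, 0.0519]
tool_rot: [3.142, -0.0, 1.625]
force: [-2.5, -1.1, 12.2]
grip_width: 0.0474
finger_force: 39.6
clock: 30.38
position: [0.4385, 0.2031, 0.2317]
tool_rot: [3.142, -0.0, 1.626]
force: [-0.6, -0.3, -2.6]
grip_width: 0.0474
finger_force: 42.2
(array([-1.176,  0.821, -0.002]), array([ 0.   , -0.   , -0.017]))
```

```bash
python3 -m inch '[[-0.1,0.02,0,0,0,0,0],[-0.3,0.06,0,0,0,0,0],[-0.58,0.12,0,0,0,-0.01,0],[-0.85,0.2,0,0,0,-0.017,0],[-1,0.32,0,0,0,-0.017,0],[-1,0.42,0,0,0,-0.017,0],[-1,0.42,0,0,0,-0.017,0]]'; python3 -c "
from row import *
p=sh(-.046,-.0234); print(to([*p,.232],4.7))"
```

```text
clock: 31.25
position: [0.5335, 0.0074, 0.2294]
tool_rot: [-3.138, 0.001, 1.651]
force: [-0.6, 0.1, -2.2]
grip_width: 0.0472
finger_force: 42.1
(array([-0.183,  0.396, -0.014]), array([-0.002,  0.001, -0.001]))
```

```bash
python3 -m inch '[[-0.06,0.05,0,0,0,0,0],[-0.12,0.15,-0.01,0,0,0,0],[-0.17,0.28,-0.01,0,0,0,0],[-0.183,0.37,-0.01,0,0,0,0],[-0.183,0.396,-0.01,0,0,0,0],[-0.183,0.396,-0.01,0,0,0,0],[-0.183,0.396,-0.01,0,0,0,0]]'; python3 -c "
from row import *
s=bot.observe(); d=s['position'][:2]-O; print('TCP shelf',d[0]*np.cos(a)+d[1]*np.sin(a),-d[0]*np.sin(a)+d[1]*np.cos(a),s['tool_rot'])
z=s['position'][2]-.0519
for n in('scene','top'):
    q=shelfq(n); p=q[(abs(q[...,0]+.046)<.04)&(abs(q[...,1]+.023)<.045)&(q[...,2]>z+.006)&(q[...,2]<z+.045)]
    if len(p)>10: print(n,len(p),'x',np.percentile(p[:,0],[1,50,99]).round(4),'y',np.percentile(p[:,1],[1,50,99]).round(4))
p=sh(-.046,-.0234); print(to([*p,.102],4.7))"
```

```text
clock: 32.12
position: [0.6148, -0.0222, 0.2332]
tool_rot: [-3.141, 0.0, 1.652]
force: [-0.4, -0.0, -2.3]
grip_width: 0.0471
finger_force: 42.1
TCP shelf -0.04658473770134653 -0.022867765771622663 [-3.14062037e+00  2.48994448e-04  1.65206530e+00]
scene 155 x [-0.0678 -0.0252 -0.018 ] y [-0.0457 -0.0071  0.0001]
(array([-0.003,  0.002,  0.657]), array([-0.,  0., -0.]))
```

```bash
python3 -m inch '[[-0.001,0.002,0.06,0,0,0,0],[-0.001,0.002,0.2,0,0,0,0],[-0.001,0.002,0.4,0,0,0,0],[-0.001,0.002,0.55,0,0,0,0],[-0.001,0.002,0.62,0,0,0,0],[-0.001,0.002,0.645,0,0,0,0],[-0.001,0.002,0.657,0,0,0,0],[-0.001,0.002,0.66,0,0,0,0],[-0.001,0.002,0.66,0,0,0,0]]'; python3 -m inch '[[0,0,0.004,0,0,0,0],[0,0,0.008,0,0,0,0],[0,0,0.012,0,0,0,0],[0,0,0.012,0,0,0,0]]'
```

```text
clock: 33.35
position: [0.616, -0.0224, 0.1018]
tool_rot: [3.141, 0.0, 1.652]
force: [0.2, 0.2, -1.0]
grip_width: 0.0472
finger_force: 42.0
clock: 33.85
position: [0.6157, -0.0225, 0.0988]
tool_rot: [-3.141, 0.0, 1.652]
force: [-0.7, -0.9, -1.2]
grip_width: 0.047
finger_force: 42.0
```

```bash
python3 -m inch '[[0,0,0.003,0,0,0,0],[0,0,0.006,0,0,0,0],[0,0,0.009,0,0,0,0],[0,0,0.009,0,0,0,0]]'
```

```text
clock: 34.35
position: [0.6157, -0.0225, 0.097]
tool_rot: [-3.141, 0.0, 1.652]
force: [0.2, 0.2, 0.2]
grip_width: 0.0473
finger_force: 42.1
```

```bash
python3 -m inch '[[0,0,0.003,0,0,0,0],[0,0,0.003,0,0,0,0],[0,0,0.003,0,0,0,0.2],[0,0,0.002,0,0,0,0.5],[0,0,0.002,0,0,0,0.75],[0,0,0.002,0,0,0,0.75],[0,0,0.002,0,0,0,0.75],[0,0,-0.05,0,0,0,0.75],[0,0,-0.2,0,0,0,0.75],[0,0,-0.45,0,0,0,0.75],[0,0,-0.7,0,0,0,0.75],[0,-0.2,-0.9,0,0,0,0.75],[0,-0.5,-0.9,0,0,0,0.75],[0,-0.8,-0.9,0,0,0,0.75],[0,-0.8,-0.9,0,0,0,0.75]]'; python3 -c "
from row import *
shelved(.094,.11,.03); shelved(.032,.084,.027); shelved(-.0235,.058,.024)
f=cam('scene');save(f,'end',(200,110,520,310),2.5)
w=cloud(f); print(rect(w,[.439,.3165],.05,.094,.12)); print(rect(w,[.552,.2455],.05,.07,.1))"
```

```text
clock: 36.22
position: [0.453, -0.0358, 0.2779]
tool_rot: [-3.141, -0.002, 1.651]
force: [0.4, -0.3, 1.0]
grip_width: 0.0639
finger_force: 0.0
scene body c [-47.3  89.1] [62.6 65.8] 0.6 cap [-46.8  92.5 194.6] y [ 56.9 122. ] x [-75.2 -17.1]
top body c [-45.9  89.5] [59.7 67.1] 0.4 cap [-45.9  93.2 195.4] y [ 56.5 122.6] x [-75.6 -16.9]
scene body c [-46.   32.2] [69.8 57.8] 89.3 cap [-45.8  30.7 168.6] y [-2.  66.2] x [-71.4 -18. ]
top body c [-47.5  32. ] [60.1 65. ] 80.6 cap [-45.2  32.2 169.8] y [-0.5 64.4] x [-73.4 -18.7]
scene body c [-39.1 -23.6] [50.9 53.4] 13.0 cap [-45.8 -24.3 142.6] y [-48.2   6.5] x [-67.3 -21. ]
top body c [-44.5   2.6] [ 6.4 52. ] 74.8 cap [nan nan nan] y [-6.7  7. ] x [-70.2 -19.9]
(110, array([438.6, 315.6]), array([28.6, 31.2]), 88.9, 'z med 103.4 max 110.1')
(172, array([549.5, 243.8]), array([59.2, 58.9]), 26.0, 'z med 81.5 max 89.4')row.py:16: RuntimeWarning: Mean of empty slice.
  b=cv2.minAreaRect((m[:,:2]*1e3).astype(np.float32)); print(n,'body c',np.round(b[0],1),np.round(b[1],1),round(b[2],1),'cap',(cap.mean(0)*1e3).round(1),'y',(np.percentile(m[:,1],[1,99])*1e3).round(1),'x',(np.percentile(m[:,0],[1,99])*1e3).round(1))
  ret = um.true_divide(
```

View pics/end.png

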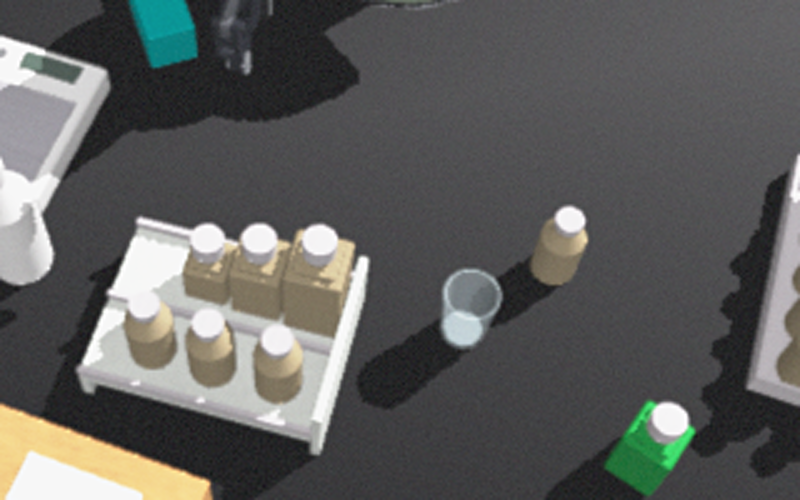

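The picture shows tall, middle and short in a row from the cheek (caps at (320,243), (259,243), (208,243)), with gaps of about 4 mm. The beaker, the serum and the back bottles are undisturbed. Handing in.

```bash
python3 -c "
from workcell import bot
print(bot.job_done())"
```

```text
the job is handed in; nothing more can be done
None
```

The tall bottle stood released on the pan for over a second. All three square bottles now stand in the front lane, tallest against the cheek, with gaps of about 2–4 mm; no round bottle or beaker was disturbed, and the job was handed in at about 36 s (the hand-in returned no verdict).

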